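Purge the shielding-gas line at the welding bench

ROBOT

A 7-joint arm with a two-finger parallel gripper is mounted at the origin on the work surface. World frame = base frame: x ahead of the robot, y to its left, z up, the work surface at z = 0. Lengths are in m, angles in rad, forces in N, time in s.
With the tool pointing down it reaches from about 0.4 to 0.85 m from the base axis. Payload 4.5 kg.
Tool frame: the origin (TCP) lies at the very end of the fingers, on their centre line; the grasp point (between the pads) lies 19 mm behind it; z points along the fingers, x is the direction in which the jaws open and shut, and the axes are right-handed (so a half turn about z gives the same grasp; the last joint's range is limited). The gripper opens to 88 mm and grips with 3 to 60 N. Pads are 18 mm wide; open, the fingers measure 123 mm over their backs; the gripper's body (75 mm by 187 mm) begins 45 mm behind the grasp point.
Start: joints at [1.336, 0.689, -0.195, 1.565, 0.157, 0.902, -0.215], TCP at [0.166, -0.603, 0.217] pointing down, gripper open.
Joint ranges: [-3.01, 3.01], [-0.46, 2.08], [-1.47, 1.51], [0.13, 2.56], [-1, 4.14], [0.04, 2.09], [-2.66, 2.66]. Speed limits (rad/s): [2.57, 2.57, 3.14, 3.14, 3.14, 3.14, 3.14].

INTERFACE

Orientations are given as a unit quaternion [x, y, z, w].
In Python, from plant import * gives the robot as it stands.
- The arm moves only by the tool apply_moves, never from a script. Its argument "series" is a list of rows, each an object of numbers: "x", "y", "z": the shift along the tool's x, y, z in units of 80 cm (1.0 is 80 cm); "wx", "wy", "wz": the turn, a rotation vector about the tool's x, y, z in units of pi rad (1.0 is pi rad); "fingers": the opening, from -1 (shut) to 1 (fully open), so that 0 is half open. In form: [{"x": .., "y": .., "z": .., "wx": .., "wy": .., "wz": .., "fingers": ..}, ...]. A call has 1 to 8 rows; each row shifts and turns the pose as measured when the row begins, along the tool's axes as they then stand; what a row does not reach is not made up. A row lasts 1/8 s, in which the tool goes at most 62.5 mm and 10.7 degrees, less where a joint would pass 70% of its speed; a pose out of reach is approached as far as the arm can. A call with a number of a shift or a turn outside -1 to 1 is refused whole. A call with a gripper value outside its range is refused whole. The fingers move at their own pace and stop on an object; "force" is the grip in N (left out, the last holds). Time passes only in rows, so rows that do not move let the fingers close. It gives the time, the measured TCP pose, the force and the opening at its end, in the units of the state.
- get_state(): the state, without advancing time (a new reading comes with each control period).
- snapshot(name): name is "scene" or "top" or "wrist"; returns (picture, depth): 400x640x3 uint8, red, green, blue; 400x640 float32, m along the optical axis (not along the pixel's ray), 0 where there is no reading.
- camera_model(name): a dict with "camera_matrix" (3x3 intrinsics, pixels), "world_from_camera" (4x4, takes a point from camera to world coordinates). Camera axes: x right, y up, looking along -z (the intrinsics and any distortion apply to the point x, -y, -z); pixel columns grow to the right and rows downward; lengths in m; the calibration is good to about 2 mm. A picture is of the moment at which its call begins: read the wrist's pose just before it. camera_model takes no time and is no camera call; for the wrist camera it gives the pose at the moment of the call.
- finish_job(): hands the job in, once; it reports no verdict.
The state is a dict: "clock": time; "q": joint angles; "qd": joint speeds; "joint_torque": joint torques, N m; "tool_pos": TCP position; "eef_rot": TCP orientation; "contact_force": force on the tool from outside, world axes, zero at the start; "moment": the same for the moment, N m; "opening": opening from 0.0 (shut) to 1.0 (fully open).
Only numpy, scipy, OpenCV 4.12 (cv2) and the standard library are available. Lean on these libraries where they do the work, as an engineer would, in place of code of your own. Each camera call takes 0.05 s, during which the arm holds its last target. There are 200 camera calls.

TASK

Purge the gas line before welding: with the fingertips, gently press the long bar-shaped push cap of its valve all the way down, keep it down for at least two seconds, then let it spring back up and draw the hand well clear (10 cm or more) of it. Do not touch the two valves with round caps, and leave the loose things on the bench standing and lying where they are.

Things in the scene. Friction and masses are not known exactly. Their poses are not given: they have to be found in the camera images.
- valve_bar: Fixed brass valve block 120 (x) by 80 (y) by 34 mm high with a black bar-shaped cap; origin under its centre on the bench. About 40 mm along own +x a 48 mm round gauge rises to 84 mm above the bench; a copper pipe leaves at own +x, to 95 mm from the origin. The valve to press. The three blocks are alike, in a row across the bench in any order, each yawed up to 30 degrees.
- bar_top (a point): Centre of the top face of the long bar-shaped cap (26 mm along own x, 72 mm along own y, 12 mm thick), which lies 66 mm above the bench with the cap up and 30 mm to the front (own -x) of the block's origin; axes parallel to the block's, and it sinks with the cap.
- bar_cap (a joint): Travel of the bar-shaped cap in m: 0 up (as at the start), 0.010 fully down. A spring lifts it: about 2 N starts it, 6 N holds it fully down; it comes back up by itself when let go.
- valve_disc: Fixed brass valve block 120 (x) by 80 (y) by 34 mm high with a black broad round cap (42 mm across, 12 mm thick); origin under its centre on the bench. About 40 mm along own +x a 48 mm round gauge rises to 84 mm above the bench; a copper pipe leaves at own +x, to 95 mm from the origin. Not to be touched.
- disc_cap (a joint): Travel of the broad round cap in m: 0 up (as at the start), 0.010 fully down. A spring lifts it: about 2 N starts it, 6 N holds it fully down; it comes back up by itself when let go.
- valve_pin: Fixed brass valve block 120 (x) by 80 (y) by 34 mm high with a black small round cap (20 mm across, 12 mm thick); origin under its centre on the bench. About 40 mm along own +x a 48 mm round gauge rises to 84 mm above the bench; a copper pipe leaves at own +x, to 95 mm from the origin. Not to be touched.
- pin_cap (a joint): Travel of the small round cap in m: 0 up (as at the start), 0.010 fully down. A spring lifts it: about 2 N starts it, 6 N holds it fully down; it comes back up by itself when let go.
- nozzle: Loose copper torch nozzle standing upright between two valves, 30 mm across at the foot, 22 mm at the top, 62 mm high; origin at the centre of its foot, z up. Leave it.
- coupon: Loose welded steel T-piece between two valves: foot plate 80 (x) by 40 (y) by 6 mm with an upright web 6 mm thick along x, 36 mm high overall; origin under its centre. Leave it.
- brush: Loose wire brush with a wooden back, 200 mm long (x) by 40 by 34 mm high, lying on the robot's side of the valves, left; origin under its middle. Leave it.
- pliers: Loose steel locking pliers, about 230 mm long (x) by 50 mm by 14 mm high, lying on the robot's side of the valves, right; origin under the middle. Leave them.
Not all that is in view belongs to the job. Leave any green look-alike of the coupon alone. Several things look just like the pliers: the one meant starts farthest to the robot's left.

How it is judged:
By the outcome, as a careful person would: the job done as asked, in the order asked, and still so for the second after the job is handed in, with the robot touching nothing.
It also fails if it takes over 29 s, if anything falls off the work surface, if the arm or the gripper's body presses on something with over 40 N, if the wrist force passes 120 N, or if a joint passes its speed limit or range.

## Working session

There is one attempt and no reset: what is moved stays moved. The work goes in short steps, Python scripts to look and compute and a tool call to move; the robot and the scene stay as the last step left them, time stands still between calls to the robot, and variables do not carry over. Pictures are saved under pics/ and viewed, about 8 in all and at most 12, crops included, and the job is handed in when it is done.

Besides the shell and the picture viewer there is one more tool, called after "Call:" as a command line: name --argument value ..., lists and objects as JSON in quotes. apply_moves: Moves the arm, as the interface text tells. Its arguments: {"type":"object","properties":{"series":{"type":"array","items":{"type":"object","properties":{"x":{"type":"number"},"y":{"type":"number"},"z":{"type":"number"},"wx":{"type":"number"},"wy":{"type":"number"},"wz":{"type":"number"},"fingers":{"type":"number"}}}},"force":{"type":"number"}},"required":["series"]}

```bash
mkdir -p pics; python3 - <<'E'
from plant import *
import cv2,numpy as np
for n in("top","scene"):
    p,d=snapshot(n); m=camera_model(n)
    cv2.imwrite(f"pics/{n}0.png",p[:,:,::-1]); np.savez(f"{n}0.npz",p=p,d=d,K=m["camera_matrix"],T=m["world_from_camera"])
    print(n,m)
s=get_state();print(s)
E
```

```text
top {'camera_matrix': array([[465.77989516,   0.        , 314.39447994],
       [  0.        , 465.77989516, 200.13635059],
       [  0.        ,   0.        ,   1.        ]]), 'world_from_camera': array([[-0.0063883 ,  0.99572918, -0.09210097,  0.35617669],
       [-0.99996987, -0.00676723, -0.00380254, -0.06004831],
       [-0.00440957,  0.0920739 ,  0.99574241,  1.18687035],
       [ 0.        ,  0.        ,  0.        ,  1.        ]])}
scene {'camera_matrix': array([[472.16406863,   0.        , 310.15952447],
       [  0.        , 472.16406863, 197.2836516 ],
       [  0.        ,   0.        ,   1.        ]]), 'world_from_camera': array([[-0.74457782, -0.43618513,  0.50531813,  1.04247884],
       [ 0.66726188, -0.46464816,  0.58211998,  0.62489825],
       [-0.01911694,  0.77061315,  0.63701642,  0.82178766],
       [ 0.        ,  0.        ,  0.        ,  1.        ]])}
{'clock': 0.1, 'q': array([ 1.33582026,  0.68992558, -0.19450641,  1.56620823,  0.15729824,
        0.90251185, -0.21506606]), 'qd': array([ 0.00195906, -0.00144726, -0.00103864, -0.00196791,  0.00019587,
        0.00100668,  0.00019232]), 'joint_torque': array([-3.78988276e-03, -5.28497207e+01, -1.27169844e+00, -1.53836811e+01,
       -5.25754038e-02,  1.99524569e-03,  5.52687845e-05]), 'tool_pos': array([ 0.16576033, -0.60200138,  0.2166825 ]), 'eef_rot': array([ 7.95500495e-01, -6.05952367e-01, -6.97960732e-04, -4.52239067e-04]), 'contact_force': array([ 0.58683648,  0.07175674, -0.2614234 ]), 'moment': array([-0.0297817 , -0.01959563,  0.05363298]), 'opening': 0.9988114444129128}
```

View pics/top0.png

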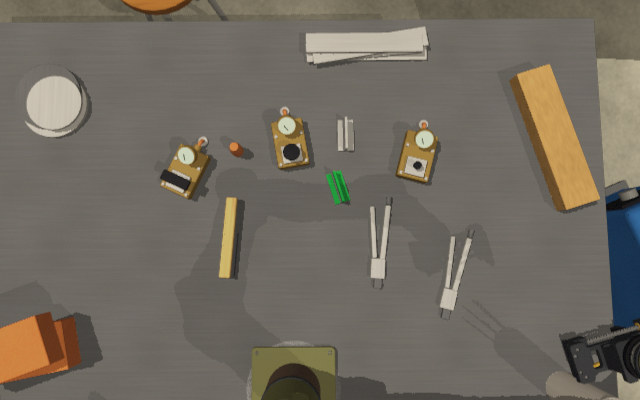

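View pics/scene0.png

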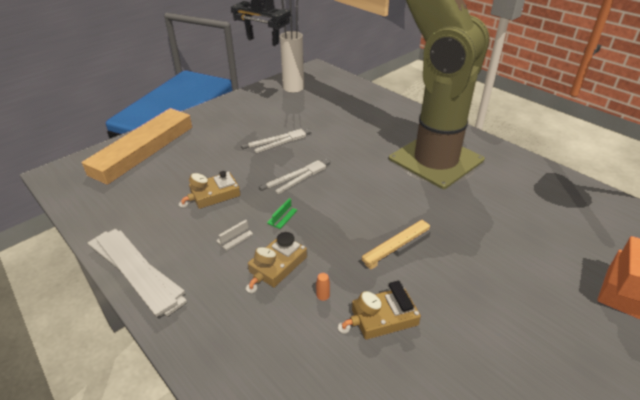

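The top view shows three valves. The one at (185,170) has a long black bar cap at (176,180). The one at (290,140) has the broad round cap at (291,153), and the one at (417,155) has the small round cap at (417,166). The long bar at (176,180) is the target. In the scene view it is at (400,296). I'll measure it and make one enlarged crop.

```bash
cat > h.py <<'E'
import numpy as np,cv2
def load(n):
    z=np.load(n+"0.npz"); return z["p"],z["d"],z["K"],z["T"]
def ray(K,T,uv,z):
    r=T[:3,:3]@np.array([(uv[0]-K[0,2])/K[0,0],-(uv[1]-K[1,2])/K[1,1],-1]); o=T[:3,3]
    return o+r*(z-o[2])/r[2]
def dep(K,T,uv,d):
    return (T@np.array([(uv[0]-K[0,2])/K[0,0]*d,-(uv[1]-K[1,2])/K[1,1]*d,-d,1]))[:3]
E
python3 - <<'E'
from h import *
for n,(u0,u1,v0,v1) in dict(top=(155,200,165,195),scene=(385,420,275,315)).items():
    p,d,K,T=load(n)
    m=np.zeros(p.shape[:2],np.uint8); m[v0:v1,u0:u1]=(p[v0:v1,u0:u1].max(2)<50)
    k,l,st,c=cv2.connectedComponentsWithStats(m); i=1+st[1:,4].argmax()
    vs,us=np.nonzero(l==i)
    P=np.array([dep(K,T,(u,v),d[v,u]) for u,v in zip(us,vs)]); 
    print(n,st[i],c[i],"z pct",np.percentile(P[:,2],[5,25,50,75,95]))
    R=np.array([ray(K,T,(u,v),.066) for u,v in zip(us,vs)])
    top=P[:,2]>.06
    for nm,Q in(("ray66",R),("depth top",P[top]),("ray top",R[top])):
        if len(Q)<5: continue
        (cx,cy),sz,a=cv2.minAreaRect((Q[:,:2]*1000).astype(np.float32)); w,v=np.linalg.eigh(np.cov(Q[:,:2].T)); e=v[:,1]
        print(nm,len(Q),"rect",cx,cy,sz,a,"mean",Q.mean(0),"long axis deg",np.degrees(np.arctan2(e[1],e[0]))%180)
p,d,K,T=load("top")
# gauge and pipe end / block, for the yaw check
for nm,uv,z in(("gauge",(186,156),.084),("nozzle",(236,149),.062),("brush",(229,237),.034)): print(nm,ray(K,T,uv,z))
a=cv2.resize(p[125:205,150:250],None,fx=5,fy=5,interpolation=cv2.INTER_CUBIC)
q=load("scene")[0]; b=cv2.resize(q[265:345,320:430],None,fx=5,fy=5,interpolation=cv2.INTER_CUBIC)[:, :300+0]
b=cv2.resize(q[270:350,370:430],None,fx=5,fy=5,interpolation=cv2.INTER_CUBIC)
cv2.imwrite("pics/crop.png",np.hstack([a,b])[:,:,::-1])
E
```

```text
top [160 170  31  20 271] [175.0295203  179.49446494] z pct [0.06155366 0.06427435 0.06557487 0.06697069 0.06915744]
ray66 271 rect 512.714111328125 282.59454345703125 (71.6778793334961, 23.06058692932129) 64.20829772949219 mean [0.51253346 0.28256323 0.066     ] long axis deg 64.65846998336606
depth top 270 rect 512.8167114257812 282.860107421875 (71.40235900878906, 23.08391571044922) 64.24310302734375 mean [0.51260098 0.282733   0.06561524] long axis deg 64.59880564000915
ray top 270 rect 512.714111328125 282.59454345703125 (71.6778793334961, 23.06058692932129) 64.20829772949219 mean [0.51254754 0.28261735 0.066     ] long axis deg 64.63640005339062
scene [389 282  23  29 315] [400.32698413 295.96507937] z pct [0.06221828 0.06469627 0.06574145 0.06673526 0.06801434]
ray66 315 rect 517.4573974609375 286.8266296386719 (70.14909362792969, 22.526525497436523) 64.27615356445312 mean [0.51785969 0.28751943 0.066     ] long axis deg 63.48461164161594
depth top 314 rect 759.361083984375 455.5791015625 (658.0541381835938, 47.57600402832031) 35.01678466796875 mean [0.52096131 0.28956044 0.07038263] long axis deg 36.220801695783905
ray top 314 rect 517.4573974609375 286.8266296386719 (70.14909362792969, 22.526525497436523) 64.27615356445312 mean [0.51778974 0.28745533 0.066     ] long axis deg 63.6346621254391
gauge [0.56674324 0.25186912 0.084     ]
nozzle [0.5874501  0.13566925 0.062     ]
brush [0.37281745 0.15583041 0.034     ]
```

View pics/crop.png

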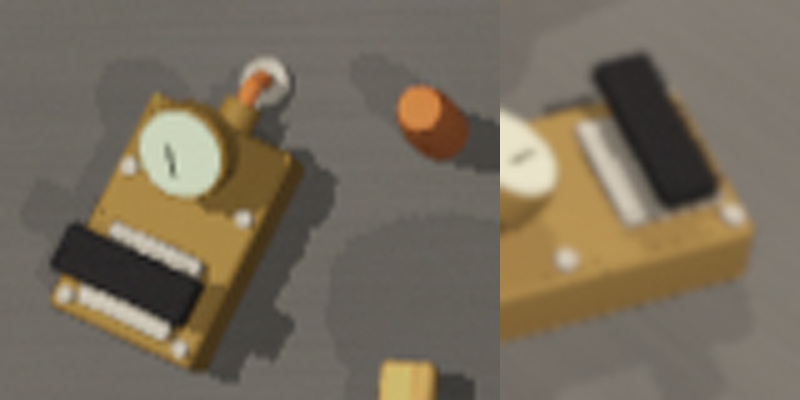

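The crop confirms it: a long rectangular black cap, with a brass block, gauge and pipe. It measures 72x23 mm at z about 0.066. The centre is about (0.513,0.283), with the long axis at 64.5°. I'll swing there in an arc with the fingers shut.

Call:
apply_moves --series '[{"x":-0.0035,"y":-0.07,"wz":-0.03,"fingers":-1},{"x":-0.0035,"y":-0.07,"wz":-0.03,"fingers":-1},{"x":-0.0035,"y":-0.07,"wz":-0.03,"fingers":-1},{"x":-0.0035,"y":-0.07,"wz":-0.03,"fingers":-1},{"x":-0.0035,"y":-0.07,"wz":-0.03,"fingers":-1},{"x":-0.0035,"y":-0.07,"wz":-0.03,"fingers":-1},{"x":-0.0035,"y":-0.07,"wz":-0.03,"fingers":-1},{"x":-0.0035,"y":-0.07,"wz":-0.03,"fingers":-1}]' --force 20

```text
schema error: expected keys x, y, z, wx, wy, wz, fingers
```

All keys are needed.

Call:
apply_moves --series '[{"x":-0.0035,"y":-0.07,"z":0,"wx":0,"wy":0,"wz":-0.03,"fingers":-1},{"x":-0.0035,"y":-0.07,"z":0,"wx":0,"wy":0,"wz":-0.03,"fingers":-1},{"x":-0.0035,"y":-0.07,"z":0,"wx":0,"wy":0,"wz":-0.03,"fingers":-1},{"x":-0.0035,"y":-0.07,"z":0,"wx":0,"wy":0,"wz":-0.03,"fingers":-1},{"x":-0.0035,"y":-0.07,"z":0,"wx":0,"wy":0,"wz":-0.03,"fingers":-1},{"x":-0.0035,"y":-0.07,"z":0,"wx":0,"wy":0,"wz":-0.03,"fingers":-1},{"x":-0.0035,"y":-0.07,"z":0,"wx":0,"wy":0,"wz":-0.03,"fingers":-1},{"x":-0.0035,"y":-0.07,"z":0,"wx":0,"wy":0,"wz":-0.03,"fingers":-1}]' --force 20

```text
clock: 1.1
tool_pos: [0.5169, -0.3329, 0.2112]
eef_rot: [0.964, -0.266, -0.004, -0.0]
contact_force: [1.5, 0.2, 0.5]
opening: 0.116
```

Call:
apply_moves --series '[{"x":-0.033,"y":-0.056,"z":0,"wx":0,"wy":0,"wz":-0.0444,"fingers":-1},{"x":-0.025,"y":-0.06,"z":0,"wx":0,"wy":0,"wz":-0.0444,"fingers":-1},{"x":-0.017,"y":-0.063,"z":0,"wx":0,"wy":0,"wz":-0.0444,"fingers":-1},{"x":-0.008,"y":-0.065,"z":0,"wx":0,"wy":0,"wz":-0.0444,"fingers":-1},{"x":0.001,"y":-0.065,"z":0,"wx":0,"wy":0,"wz":-0.0444,"fingers":-1},{"x":0.01,"y":-0.064,"z":0,"wx":0,"wy":0,"wz":-0.0444,"fingers":-1},{"x":0.019,"y":-0.062,"z":0,"wx":0,"wy":0,"wz":-0.0444,"fingers":-1},{"x":0.027,"y":-0.059,"z":0,"wx":0,"wy":0,"wz":-0.0444,"fingers":-1}]'

```text
clock: 2.1
tool_pos: [0.5088, 0.0971, 0.2106]
eef_rot: [0.953, 0.304, -0.003, -0.003]
contact_force: [1.1, -0.7, -0.3]
opening: 0.007
```

Call:
apply_moves --series '[{"x":0.034,"y":-0.047,"z":0,"wx":0,"wy":0,"wz":-0.0404,"fingers":-1},{"x":0.039,"y":-0.043,"z":0,"wx":0,"wy":0,"wz":-0.0404,"fingers":-1},{"x":0.042,"y":-0.037,"z":0,"wx":0,"wy":0,"wz":-0.0404,"fingers":-1},{"x":0.04,"y":-0.027,"z":0,"wx":0,"wy":0,"wz":-0.035,"fingers":-1},{"x":0,"y":0,"z":0,"wx":0,"wy":0,"wz":0,"fingers":-1},{"x":0,"y":0,"z":0,"wx":0,"wy":0,"wz":0,"fingers":-1}]'

```text
clock: 2.85
tool_pos: [0.5031, 0.2818, 0.2093]
eef_rot: [0.845, 0.535, -0.004, -0.004]
contact_force: [-0.3, -0.7, -0.4]
opening: 0.007
```

```bash
cat > st.py <<'E'
from plant import *
import numpy as np
from scipy.spatial.transform import Rotation as R
s=get_state(); r=R.from_quat(s["eef_rot"]); M=r.as_matrix()
t=np.array([.514,.284,s["tool_pos"][2]])
c,sn=np.cos(np.radians(64.5)),np.sin(np.radians(64.5))
G=np.array([[c,sn,0],[sn,-c,0],[0,0,-1]]).T
G=np.array([[c,sn,0],[sn,-c,0],[0,0,-1.]])
print(s["clock"],s["tool_pos"],s["contact_force"],s["opening"])
print("shift units",M.T@(t-s["tool_pos"])/.8,"turn units",R.from_matrix(M.T@G).as_rotvec()/np.pi)
E
python3 st.py
```

```text
2.85 [0.50307666 0.28182374 0.20928775] [-0.29286886 -0.65566643 -0.39498838] 0.006922762575859619
shift units [ 0.00828939  0.01118483 -0.00014918] turn units [-0.00373305  0.00069672  0.00125543]
```

Call:
apply_moves --series '[{"x":0.0083,"y":0.0112,"z":0.01,"wx":-0.0037,"wy":0.0007,"wz":0.0012,"fingers":-1},{"x":0,"y":0,"z":0.03,"wx":0,"wy":0,"wz":0,"fingers":-1},{"x":0,"y":0,"z":0.03,"wx":0,"wy":0,"wz":0,"fingers":-1},{"x":0,"y":0,"z":0.03,"wx":0,"wy":0,"wz":0,"fingers":-1},{"x":0,"y":0,"z":0.03,"wx":0,"wy":0,"wz":0,"fingers":-1},{"x":0,"y":0,"z":0.015,"wx":0,"wy":0,"wz":0,"fingers":-1},{"x":0,"y":0,"z":0,"wx":0,"wy":0,"wz":0,"fingers":-1}]'

```text
clock: 3.72
tool_pos: [0.5215, 0.2733, 0.0868]
eef_rot: [0.85, 0.526, -0.0, 0.005]
contact_force: [-0.1, 0.7, -0.4]
opening: 0.005
```

```bash
python3 st.py; python3 - <<'E'
from plant import *
import cv2,numpy as np
a=snapshot("scene")[0][210:350,320:500]; b=snapshot("wrist")[0]
a=cv2.resize(a,(514,400),interpolation=cv2.INTER_CUBIC); b=cv2.resize(b,(286,179))
b=np.vstack([b,np.zeros((221,286,3),np.uint8)])
cv2.imwrite("pics/chk.png",np.hstack([a,b])[:,:,::-1])
E
```

```text
3.725 [0.52145182 0.27325555 0.08680852] [-0.05086856  0.70499516 -0.35158441] 0.004728333732330473
shift units [ 0.00787122 -0.01432351 -0.00016162] turn units [ 0.00266253  0.00168732 -0.00536882]
```

View pics/chk.png

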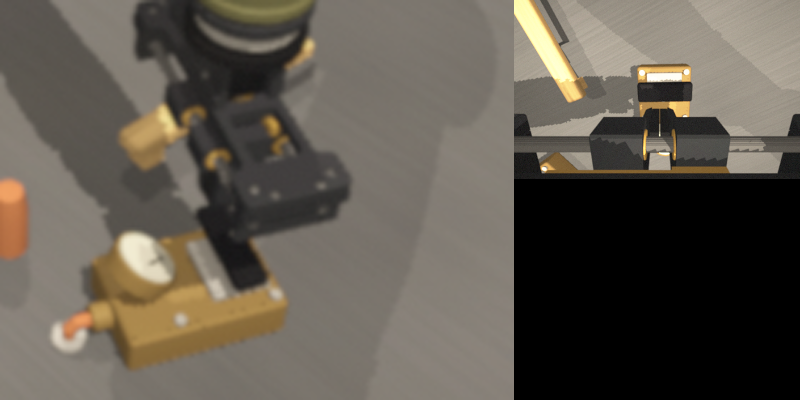

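The scene crop shows the shut fingers over the bar's black cap at about (235,235). The wrist view shows the bar just in front of the fingertips, so the tool drifted about 13 mm towards the gauge and the robot. The numbers agree, so I'll correct that before going down.

Call:
apply_moves --series '[{"x":0.004,"y":-0.007,"z":0,"wx":0.0013,"wy":0.0008,"wz":-0.0025,"fingers":-1},{"x":0.003,"y":-0.006,"z":0,"wx":0.001,"wy":0.0008,"wz":-0.002,"fingers":-1},{"x":0,"y":0,"z":0,"wx":0,"wy":0,"wz":0,"fingers":-1},{"x":0,"y":0,"z":0,"wx":0,"wy":0,"wz":0,"fingers":-1}]'

```text
clock: 4.32
tool_pos: [0.5155, 0.2859, 0.0903]
eef_rot: [0.846, 0.533, 0.003, -0.0]
contact_force: [-0.0, 0.2, 0.2]
opening: 0.002
```

```bash
python3 st.py
```

```text
4.325 [0.51547469 0.28594111 0.090277  ] [-0.01458888  0.17659967  0.1708502 ] 0.0024327787181705383
shift units [-2.98412378e-03 -6.16389170e-04 -2.01538827e-05] turn units [ 0.00101048 -0.00194073 -0.00029631]
```

Call:
apply_moves --series '[{"x":-0.001,"y":0,"z":0.008,"wx":0.0005,"wy":-0.001,"wz":0,"fingers":-1},{"x":-0.001,"y":0,"z":0.008,"wx":0,"wy":0,"wz":0,"fingers":-1},{"x":0,"y":0,"z":0.005,"wx":0,"wy":0,"wz":0,"fingers":-1},{"x":0,"y":0,"z":0,"wx":0,"wy":0,"wz":0,"fingers":-1},{"x":0,"y":0,"z":0,"wx":0,"wy":0,"wz":0,"fingers":-1}]'

```text
clock: 4.95
tool_pos: [0.5148, 0.2838, 0.0717]
eef_rot: [0.846, 0.533, 0.001, 0.0]
contact_force: [0.2, -0.6, 1.2]
opening: 0.003
```

```bash
python3 st.py
```

```text
4.95 [0.51475386 0.28384689 0.07171312] [ 0.20895005 -0.61867764  1.19450876] 0.003438323623957089
shift units [-2.34290105e-04 -9.32577443e-04 -1.56422500e-06] turn units [ 0.00040422 -0.00051739 -0.00046318]
```

Centred within 1 mm. Now I'll press down in small steps.

Call:
apply_moves --series '[{"x":0,"y":0,"z":0.004,"wx":0,"wy":0,"wz":0,"fingers":-1},{"x":0,"y":0,"z":0.004,"wx":0,"wy":0,"wz":0,"fingers":-1},{"x":0,"y":0,"z":0.004,"wx":0,"wy":0,"wz":0,"fingers":-1},{"x":0,"y":0,"z":0.003,"wx":0,"wy":0,"wz":0,"fingers":-1}]'

```text
clock: 5.45
tool_pos: [0.5151, 0.2841, 0.0593]
eef_rot: [0.846, 0.533, 0.001, 0.0]
contact_force: [-0.8, 0.1, 0.7]
opening: 0.006
```

Call:
apply_moves --series '[{"x":0,"y":0,"z":0.003,"wx":0,"wy":0,"wz":0,"fingers":-1},{"x":0,"y":0,"z":0.002,"wx":0,"wy":0,"wz":0,"fingers":-1}]'

```text
clock: 5.7
tool_pos: [0.515, 0.2841, 0.0549]
eef_rot: [0.846, 0.533, 0.001, 0.0]
contact_force: [0.0, 0.5, -0.1]
opening: 0.001
```

```bash
python3 st.py
```

```text
5.7 [0.51499254 0.28405637 0.05489883] [ 0.02552811  0.50647044 -0.09366118] 0.0009816819589003197
shift units [-5.99307538e-04 -1.08860307e-03 -3.02065928e-06] turn units [ 0.0004946  -0.00070652 -0.0004631 ]
```

There's no contact force at 0.055, where the cap should already be pressed. I'll look before going on.

```bash
python3 - <<'E'
from plant import *
import cv2,numpy as np
s=snapshot("scene")[0][250:340,345:445]; w=snapshot("wrist"); t=snapshot("top")
np.savez("w1.npz",p=w[0],d=w[1],**{k:v for k,v in camera_model("wrist").items() if k!="distortion"})
a=cv2.resize(s,(400,360),interpolation=cv2.INTER_CUBIC); b=cv2.resize(w[0][100:400,120:520],(400,300))
b=np.vstack([b,np.zeros((60,400,3),np.uint8)])
cv2.imwrite("pics/chk2.png",np.hstack([a,b])[:,:,::-1])
print(get_state()["contact_force"], camera_model("wrist"))
E
```

```text
[-0.07619467  0.49824873 -0.69596449] {'camera_matrix': array([[340.84407743,   0.        , 325.52875635],
       [  0.        , 340.84407743, 200.34949006],
       [  0.        ,   0.        ,   1.        ]]), 'world_from_camera': array([[ 0.43239418, -0.86543877, -0.253083  ,  0.44972806],
       [ 0.90168358,  0.4154523 ,  0.11985872,  0.31494387],
       [ 0.00141353, -0.280027  ,  0.95999108,  0.22116726],
       [ 0.        ,  0.        ,  0.        ,  1.        ]])}
```

View pics/chk2.png

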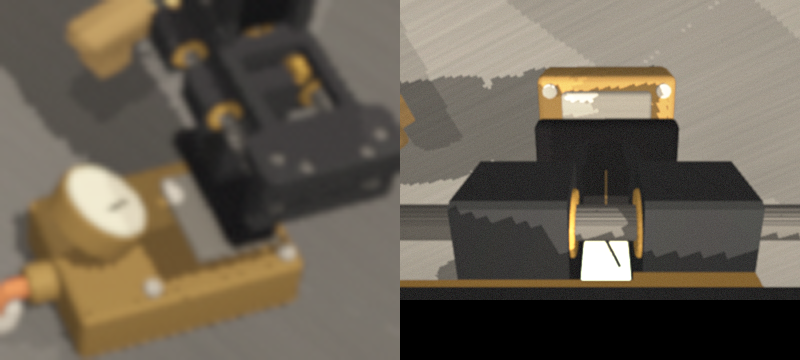

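The scene crop shows the fingers over the bar. In the wrist crop the bar's ends are visible beside the fingers at (550,140) and (665,140). I'll measure the cap's height there from wrist and scene depth.

```bash
python3 - <<'E'
from h import *
z=np.load("w1.npz");p,d,K,T=z["p"],z["d"],z["camera_matrix"],z["world_from_camera"]
for v in range(212,300,6): print(v,[(u,int(p[v,u].mean()),np.round(dep(K,T,(u,v),d[v,u])*1000).astype(int).tolist()) for u in(262,275,325,375,388)])
E
```

```text
212 [(262, 129, [490, 255, 32]), (275, 134, [493, 262, 33]), (325, 180, [503, 289, 42]), (375, 111, [518, 314, 33]), (388, 182, [521, 321, 33])]
218 [(262, 101, [493, 254, 34]), (275, 101, [496, 261, 34]), (325, 118, [506, 288, 42]), (375, 74, [513, 313, 56]), (388, 111, [516, 319, 56])]
224 [(262, 36, [489, 262, 63]), (275, 22, [491, 268, 64]), (325, 27, [502, 290, 64]), (375, 25, [513, 312, 64]), (388, 31, [515, 318, 64])]
230 [(262, 41, [491, 261, 65]), (275, 34, [494, 267, 66]), (325, 29, [504, 289, 65]), (375, 38, [515, 311, 65]), (388, 39, [518, 316, 65])]
236 [(262, 42, [494, 259, 65]), (275, 34, [497, 265, 65]), (325, 24, [508, 287, 64]), (375, 36, [518, 310, 65]), (388, 35, [521, 315, 65])]
242 [(262, 46, [497, 258, 65]), (275, 28, [499, 264, 65]), (325, 31, [510, 286, 65]), (375, 35, [521, 308, 65]), (388, 34, [524, 314, 65])]
248 [(262, 40, [499, 256, 65]), (275, 37, [502, 262, 66]), (325, 37, [507, 287, 79]), (375, 28, [524, 307, 65]), (388, 38, [527, 313, 64])]
254 [(262, 43, [502, 255, 65]), (275, 37, [505, 261, 65]), (325, 30, [509, 286, 81]), (375, 33, [527, 306, 66])
[... 333 characters left out ...]
 285, 149]), (275, 43, [479, 288, 151]), (325, 73, [517, 283, 82]), (375, 38, [488, 309, 151]), (388, 32, [490, 312, 150])]
278 [(262, 37, [478, 286, 153]), (275, 36, [479, 288, 153]), (325, 66, [519, 282, 84]), (375, 39, [489, 309, 153]), (388, 33, [490, 311, 152])]
284 [(262, 40, [478, 286, 155]), (275, 37, [480, 288, 155]), (325, 63, [521, 281, 84]), (375, 37, [489, 308, 155]), (388, 43, [490, 311, 156])]
290 [(262, 38, [478, 287, 158]), (275, 44, [480, 289, 157]), (325, 70, [551, 266, 33]), (375, 41, [488, 308, 158]), (388, 28, [489, 310, 158])]
296 [(262, 38, [478, 287, 161]), (275, 33, [480, 289, 160]), (325, 102, [555, 264, 33]), (375, 40, [488, 308, 161]), (388, 42, [490, 310, 160])]
```

```bash
python3 - <<'E'
from plant import *
from h import *
s=snapshot("scene");m=camera_model("scene");K,T=m["camera_matrix"],m["world_from_camera"];p,d=s
o=load("scene");
for v in range(282,318,3): print(v,[(u,int(p[v,u].mean()),*(np.round(dep(K,T,(u,v),d[v,u])*1000).astype(int).tolist())) for u in range(389,418,4)])
print("old (405,303)",dep(K,T,(405,303),o[1][303,405]), "now",dep(K,T,(405,303),d[303,405]))
E
```

```text
282 [(389, 66, 458, 215, -3), (393, 51, 502, 255, 67), (397, 54, 554, 300, 148), (401, 71, 555, 308, 156), (405, 60, 552, 315, 159), (409, 49, 559, 327, 175), (413, 64, 559, 335, 183), (417, 63, 556, 341, 185)]
285 [(389, 33, 511, 253, 63), (393, 28, 508, 260, 67), (397, 28, 520, 277, 92), (401, 53, 530, 293, 114), (405, 76, 557, 319, 159), (409, 63, 571, 335, 184), (413, 64, 565, 340, 183), (417, 62, 559, 344, 182)]
288 [(389, 59, 473, 227, -1), (393, 25, 514, 265, 67), (397, 28, 521, 280, 86), (401, 43, 529, 293, 105), (405, 55, 563, 323, 159), (409, 63, 575, 339, 182), (413, 71, 569, 343, 181), (417, 63, 566, 349, 184)]
291 [(389, 91, 503, 249, 34), (393, 23, 518, 269, 64), (397, 28, 522, 281, 79), (401, 45, 529, 294, 96), (405, 54, 521, 299, 94), (409, 51, 581, 344, 185), (413, 74, 576, 348, 184), (417, 64, 570, 352, 183)]
294 [(389, 117, 513, 257, 40), (393, 61, 520, 271, 59), (397, 26, 520, 280, 67), (401, 34, 525, 293, 83), (405, 30, 506, 290, 65), (409, 34, 580, 344, 176), (413, 63, 580, 351, 182), (417, 63, 575, 356, 182)]
297 [(389, 183, 520, 263, 41), (393, 107, 514, 269, 
[... 800 characters left out ...]
, 537, 278, 32), (393, 122, 537, 288, 42), (397, 123, 531, 294, 42), (401, 62, 535, 305, 56), (405, 25, 533, 313, 62), (409, 38, 526, 317, 60), (413, 84, 520, 322, 59), (417, 111, 495, 317, 31)]
312 [(389, 78, 544, 284, 34), (393, 102, 539, 290, 36), (397, 126, 538, 299, 43), (401, 118, 532, 304, 42), (405, 88, 522, 307, 36), (409, 88, 514, 311, 33), (413, 89, 509, 317, 35), (417, 172, 504, 323, 36)]
315 [(389, 79, 549, 289, 34), (393, 82, 544, 295, 34), (397, 92, 537, 299, 33), (401, 85, 532, 305, 34), (405, 112, 525, 310, 33), (409, 120, 522, 317, 36), (413, 127, 514, 321, 33), (417, 142, 508, 327, 33)]
old (405,303) [0.52439491 0.30500264 0.06551568] now [0.52502562 0.30539208 0.06643635]
```

The wrist depth shows the cap still up at 65 mm, with the visible finger ends at z about 78. So the reported TCP lies about 23 mm beyond the true tips. Horizontally the fingers are centred at (514,284), which matches. The body is at z of at least 147, clear of the gauge. I'll go on down in small steps, guided by force.

Call:
apply_moves --series '[{"x":0,"y":-0.001,"z":0.004,"wx":0,"wy":0,"wz":0,"fingers":-1},{"x":0,"y":0,"z":0.003,"wx":0,"wy":0,"wz":0,"fingers":-1},{"x":0,"y":0,"z":0.003,"wx":0,"wy":0,"wz":0,"fingers":-1},{"x":0,"y":0,"z":0,"wx":0,"wy":0,"wz":0,"fingers":-1}]'

```text
clock: 6.4
tool_pos: [0.5143, 0.2845, 0.0466]
eef_rot: [0.846, 0.533, 0.002, 0.0]
contact_force: [-0.5, -0.6, -0.3]
opening: 0.007
```

Call:
apply_moves --series '[{"x":0,"y":0,"z":0.003,"wx":0,"wy":0,"wz":0,"fingers":-1},{"x":0,"y":0,"z":0.003,"wx":0,"wy":0,"wz":0,"fingers":-1}]'

```text
clock: 6.65
tool_pos: [0.5145, 0.2848, 0.042]
eef_rot: [0.846, 0.533, 0.002, 0.0]
contact_force: [-1.0, -0.5, 2.6]
opening: 0.002
```

Contact at about 0.043, so full travel should be near 0.033.

Call:
apply_moves --series '[{"x":0,"y":0,"z":0.003,"wx":0,"wy":0,"wz":0,"fingers":-1},{"x":0,"y":0,"z":0.003,"wx":0,"wy":0,"wz":0,"fingers":-1},{"x":0,"y":0,"z":0.003,"wx":0,"wy":0,"wz":0,"fingers":-1}]'

```text
clock: 7.02
tool_pos: [0.5145, 0.2847, 0.0351]
eef_rot: [0.846, 0.533, 0.002, 0.0]
contact_force: [-1.2, -1.6, 11.4]
opening: 0.007
```

Call:
apply_moves --series '[{"x":0,"y":0,"z":0.001,"wx":0,"wy":0,"wz":0,"fingers":-1},{"x":0,"y":0,"z":0.001,"wx":0,"wy":0,"wz":0,"fingers":-1}]'

```text
clock: 7.28
tool_pos: [0.5146, 0.2847, 0.0351]
eef_rot: [0.846, 0.533, 0.002, 0.001]
contact_force: [-2.0, -2.8, 11.3]
opening: 0.005
```

```bash
cat > cap.py <<'E'
from plant import *
from h import *
p,d=snapshot("wrist");m=camera_model("wrist");K,T=m["camera_matrix"],m["world_from_camera"]
P=np.array([dep(K,T,(u,v),d[v,u]) for v in range(200,275) for u in list(range(235,285))+list(range(365,410)) if p[v,u].max()<60])
c=np.array([.5145,.2845]);q=P[(np.hypot(*(P[:,:2]-c).T)<.036)&(P[:,2]<.09)]
print(len(q),"cap z",np.percentile(q[:,2],[10,50,90])); s=get_state(); print(s["clock"],s["tool_pos"],s["contact_force"])
for n,b in(("left end",P[:,1]<.27),("right end",P[:,1]>.30)):
    k=P[b&(P[:,2]<.09)&(P[:,2]>.04)]; print(n,len(k),np.median(k[:,2]) if len(k) else None)
E
python3 cap.py
```

```text
2247 cap z [0.05203243 0.05466244 0.05553463]
7.325 [0.51456353 0.28474317 0.03514086] [-2.24210717 -2.12956382 10.94739125]
left end 1007 0.054661889999837926
right end 1184 0.05467317647471158
```

The cap is at 54.7 mm (it was 65), it no longer moves, and the force is 11 N, so it is fully down. Now I'll hold it for three calls of 8 rows.

Call:
apply_moves --series '[{"x":0,"y":0,"z":0.001,"wx":0,"wy":0,"wz":0,"fingers":-1},{"x":0,"y":0,"z":0.001,"wx":0,"wy":0,"wz":0,"fingers":-1},{"x":0,"y":0,"z":0.001,"wx":0,"wy":0,"wz":0,"fingers":-1},{"x":0,"y":0,"z":0.001,"wx":0,"wy":0,"wz":0,"fingers":-1},{"x":0,"y":0,"z":0.001,"wx":0,"wy":0,"wz":0,"fingers":-1},{"x":0,"y":0,"z":0.001,"wx":0,"wy":0,"wz":0,"fingers":-1},{"x":0,"y":0,"z":0.001,"wx":0,"wy":0,"wz":0,"fingers":-1},{"x":0,"y":0,"z":0.001,"wx":0,"wy":0,"wz":0,"fingers":-1}]'

```text
clock: 8.32
tool_pos: [0.5147, 0.2847, 0.0351]
eef_rot: [0.846, 0.533, 0.004, 0.003]
contact_force: [-1.9, -2.0, 9.9]
opening: 0.007
```

```bash
python3 cap.py
```

```text
2250 cap z [0.05191516 0.0546625  0.05552501]
8.375 [0.51467266 0.28469123 0.03517888] [-2.51443915 -1.66346157 11.52045368]
left end 1009 0.05468603469156186
right end 1191 0.0546440824743781
```

Call:
apply_moves --series '[{"x":0,"y":0,"z":0.001,"wx":0,"wy":0,"wz":0,"fingers":-1},{"x":0,"y":0,"z":0.001,"wx":0,"wy":0,"wz":0,"fingers":-1},{"x":0,"y":0,"z":0.001,"wx":0,"wy":0,"wz":0,"fingers":-1},{"x":0,"y":0,"z":0.001,"wx":0,"wy":0,"wz":0,"fingers":-1},{"x":0,"y":0,"z":0.001,"wx":0,"wy":0,"wz":0,"fingers":-1},{"x":0,"y":0,"z":0.001,"wx":0,"wy":0,"wz":0,"fingers":-1},{"x":0,"y":0,"z":0.001,"wx":0,"wy":0,"wz":0,"fingers":-1},{"x":0,"y":0,"z":0.001,"wx":0,"wy":0,"wz":0,"fingers":-1}]'

```text
clock: 9.38
tool_pos: [0.5148, 0.2847, 0.0352]
eef_rot: [0.846, 0.533, 0.005, 0.005]
contact_force: [-1.3, -2.5, 10.8]
opening: 0.006
```

Call:
apply_moves --series '[{"x":0,"y":0,"z":0.001,"wx":0,"wy":0,"wz":0,"fingers":-1},{"x":0,"y":0,"z":0.001,"wx":0,"wy":0,"wz":0,"fingers":-1},{"x":0,"y":0,"z":0.001,"wx":0,"wy":0,"wz":0,"fingers":-1},{"x":0,"y":0,"z":0.001,"wx":0,"wy":0,"wz":0,"fingers":-1},{"x":0,"y":0,"z":0.001,"wx":0,"wy":0,"wz":0,"fingers":-1},{"x":0,"y":0,"z":0.001,"wx":0,"wy":0,"wz":0,"fingers":-1},{"x":0,"y":0,"z":0.001,"wx":0,"wy":0,"wz":0,"fingers":-1},{"x":0,"y":0,"z":0.001,"wx":0,"wy":0,"wz":0,"fingers":-1}]'

```text
clock: 10.38
tool_pos: [0.5149, 0.2846, 0.0352]
eef_rot: [0.846, 0.533, 0.007, 0.007]
contact_force: [-1.7, -2.0, 10.9]
opening: 0.001
```

```bash
python3 cap.py
```

```text
2254 cap z [0.05200658 0.05468017 0.05560621]
10.425 [0.51489517 0.28461944 0.03520083] [-1.68444535 -2.43300409  9.82670444]
left end 1015 0.054722113716688114
right end 1186 0.054625914485852356
```

It has been held fully down for over 3 s. Now I'll lift straight up, slowly at first.

Call:
apply_moves --series '[{"x":0,"y":0,"z":-0.006,"wx":0,"wy":0,"wz":0,"fingers":-1},{"x":0,"y":0,"z":-0.01,"wx":0,"wy":0,"wz":0,"fingers":-1},{"x":0,"y":0,"z":-0.02,"wx":0,"wy":0,"wz":0,"fingers":-1},{"x":0,"y":0,"z":-0.04,"wx":0,"wy":0,"wz":0,"fingers":-1},{"x":0,"y":0,"z":-0.06,"wx":0,"wy":0,"wz":0,"fingers":-1},{"x":0,"y":0,"z":-0.06,"wx":0,"wy":0,"wz":0,"fingers":-1},{"x":0,"y":0,"z":-0.06,"wx":0,"wy":0,"wz":0,"fingers":-1},{"x":0,"y":0,"z":0,"wx":0,"wy":0,"wz":0,"fingers":-1}]'

```text
clock: 11.42
tool_pos: [0.5101, 0.2864, 0.2493]
eef_rot: [0.845, 0.534, 0.007, 0.006]
contact_force: [-0.2, 0.1, -0.2]
opening: 0.006
```

Call:
apply_moves --series '[{"x":0,"y":0,"z":-0.03,"wx":0,"wy":0,"wz":0,"fingers":-1},{"x":0,"y":0,"z":0,"wx":0,"wy":0,"wz":0,"fingers":-1},{"x":0,"y":0,"z":0,"wx":0,"wy":0,"wz":0,"fingers":-1},{"x":0,"y":0,"z":0,"wx":0,"wy":0,"wz":0,"fingers":-1}]'

```text
clock: 11.92
tool_pos: [0.5079, 0.284, 0.2709]
eef_rot: [0.845, 0.534, 0.004, 0.007]
contact_force: [-0.2, 0.2, 0.4]
opening: 0.002
```

```bash
python3 - <<'E'
from plant import *
from h import *
p,d=snapshot("scene");m=camera_model("scene");K,T=m["camera_matrix"],m["world_from_camera"]
for u,v in((405,303),(399,294),(401,300)): print(dep(K,T,(u,v),d[v,u]))
cv2.imwrite("pics/end.png",np.ascontiguousarray(p[:,:,::-1]))
o=load("scene")[0]; 
print("diff in objects area", [(n,int(np.abs(p[b:c,a:e].astype(int)-o[b:c,a:e]).max(2).__gt__(60).sum())) for n,(a,e,b,c) in dict(nozzle=(312,335,268,303),coupon=(215,255,218,252),brush=(355,435,220,268),pliers=(235,335,125,195),disc=(245,310,230,285)).items()])
s=get_state();print(s["clock"],s["tool_pos"],s["contact_force"],np.abs(s["qd"]).max())
E
```

```text
[0.5237837  0.30462524 0.06462346]
[0.5160685  0.28277937 0.06591084]
[0.52342327 0.29428873 0.0639998 ]
diff in objects area [('nozzle', 0), ('coupon', 0), ('brush', 0), ('pliers', 0), ('disc', 0)]
11.975 [0.50789014 0.2838739  0.27075657] [-0.43108939  0.21444    -0.12384456] 0.005510632505947222
```

View pics/end.png

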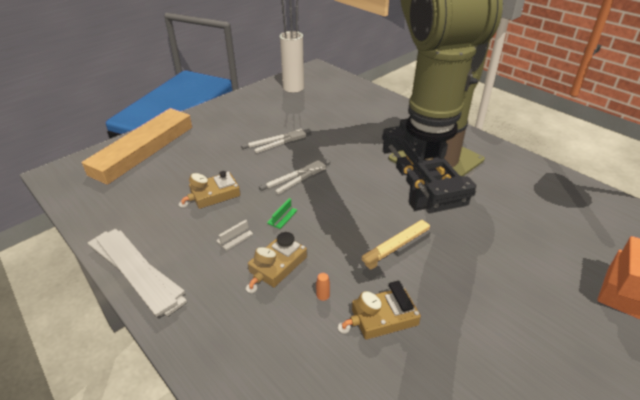

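The bar cap at (401,296) is back up (z about 65 mm), nothing else has moved, and the hand is about 20 cm above it at rest. Handing in.

```bash
python3 -c "
from plant import *
print(finish_job())"
```

```text
the job is handed in; nothing more can be done
None
```

I pressed the bar-shaped cap fully down with the shut fingertips, held it there for over 3 s, let it spring back and lifted the hand straight up. I then handed the job in, at about 12 s on the clock.

- **Press:** the wrist depth put the cap top at 54.7 mm while held, against about 65 mm when up. The force during the hold was about 10–11.5 N.
- **Release and clearance:** the cap is back up at about 65 mm, and the hand is about 20 cm above it, at rest with no contact force.
- **Other things:** comparing the scene images before and after showed no change at the disc valve, nozzle, coupon, brush or pliers. I checked the pin valve only by eye in the last picture, and it looked unchanged.
- **What disagreed:**
  - The reported TCP was about 23 mm beyond where the fingertips really were, so contact came at a reading of 0.043 m instead of 0.066 m. I found the contact by depth and force.
  - The scene camera put the cap's centre about 5 mm from where the top camera did. I aimed at (0.514, 0.284), close to the top camera's value, and the wrist view confirmed it.

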